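Load the food-label roll holder for the week

TASK

Finish loading the label holder: slide the yellow roll from the refill rack onto the holder's rod, in front of the blue roll that is already on it, then the red roll, and then fit the black end cap over the rod's end and push it up until the three rolls sit snug against each other and the back disc. Let everything go. The green roll is a spare and stays on the rack; leave the pen, the empty core and the kitchen scale where they are.

Things in the scene. Friction and masses are not known exactly. Their poses are not given: they have to be found in the camera images.
- label_holder: Fixed dark grey steel roll holder: base plate 120 x 150 mm, an upright reaching 155 mm above the table with a black back disc (60 mm) on it, and from the disc a level bright steel rod, 14 mm thick. A toothed tear-off bar, 62 mm high, stands on the base 52 mm to the rod's -x side. Origin: on the table under the rod; y axis parallel to the rod, from free end towards disc; z up.
- rod_root (a point): Where the rod's axis meets the face of the back disc, 130 mm above the table; axes as the holder's: the rod runs from here 103 mm along -y.
- rod_tip (a point): Free end of the rod, a half ball of radius 7 mm, 130 mm above the table. Parts go on from here, moving along the holder's +y. On the rod a roll hangs with its centre 5.5 mm below the rod's axis and slides easily.
- refill_rack: Fixed rack of two level 8 mm bars, 24 mm between centres, axes 30 mm above the table, with end plates 44 mm wide, 40 mm high. Origin: middle, on the table; y along the bars. Three rolls and the cap stand on their rims on the bars, axes along y, centres 59 mm above the table, at y = 84, 28, -28 and -84 mm (give or take 3) in an order that changes. Their sides across the bars are clear.
- roll_yellow: Yellow roll of food labels, 54 mm in diameter, 25 mm wide, with a 25 mm core hole right through; 35 to 70 g. Origin at its centre; its y axis is the roll's axis (it may spin about it). Starts on the rack; goes on the rod next after the blue one.
- roll_red: Red roll of food labels, 54 mm in diameter, 25 mm wide, with a 25 mm core hole right through; 35 to 70 g. Origin at its centre; its y axis is the roll's axis (it may spin about it). Starts on the rack; goes on the rod after the yellow one.
- roll_green: Green roll of food labels, 54 mm in diameter, 25 mm wide, with a 25 mm core hole right through; 35 to 70 g. Origin at its centre; its y axis is the roll's axis (it may spin about it). The spare; it stays on the rack.
- roll_blue: Blue roll of food labels, 54 mm in diameter, 25 mm wide, with a 25 mm core hole right through; 35 to 70 g. Origin at its centre; its y axis is the roll's axis (it may spin about it). Hangs on the rod from the start, with a gap of 3 to 40 mm to the back disc, and slides in when pushed.
- end_cap: Black ribbed plastic end cap, a knob 54 mm in diameter, 36 mm long, 30 to 65 g, with a 17 mm blind hole 30 mm deep in one end (mouth 23 mm wide, 4 mm deep). Origin: centre; y axis: its axis, pointing out of the open end (ringed white), which faces the rack's +y. Pushed up to a full stack (3 x 25 mm) it covers 28 mm of rod, centre 93 mm from the disc. It slides on loosely.
- marker_pen: Black marker pen with a red cap, 135 mm long, 14 mm thick, lying on the table; origin under its middle; a bystander.
- empty_core: Empty cardboard core of a used-up roll, 29 mm in diameter, 25 mm high, standing on end; origin under its middle; a bystander.
- kitchen_scale: White digital kitchen scale, 150 x 200 x 31 mm; origin under its middle; a bystander.
Not all that is in view belongs to the job. Of the things that look like the end_cap, the smaller one is meant.

How it is judged:
By the outcome, as a careful person would: the job done as asked, in the order asked, and still so for the second after the job is handed in, with the robot touching nothing.
It also fails if it takes over 69 s, if anything falls off the work surface, if the arm or the gripper's body presses on something with over 40 N, if the wrist force passes 120 N, or if a joint passes its speed limit or range.

ROBOT

A 7-joint arm with a two-finger parallel gripper is mounted at the origin on the work surface. World frame = base frame: x ahead of the robot, y to its left, z up, the work surface at z = 0. Lengths are in m, angles in rad, forces in N, time in s.
With the tool pointing down it reaches from about 0.425 to 0.925 m from the base axis. Payload 6.8 kg.
Tool frame: the origin (TCP) lies midway between the tips of the shut fingers; the grasp point (between the pads) lies 19 mm behind it; y points along the fingers, z is the direction in which the jaws open and shut, and the axes are right-handed (so a half turn about y gives the same grasp; the last joint's range is limited). The gripper opens to 85 mm and grips with 20 to 120 N. Pads are 22 mm wide; open, the fingers measure 114 mm over their backs; the gripper's body (76 mm by 85 mm) begins 54 mm behind the grasp point. The pads swing forward as they close: fully open they stand 13 mm farther back than shut.
Start: joints at [1.035, 0.477, 0.022, 1.555, -0.011, 1.109, -0.083], TCP at [0.28, -0.614, 0.196] pointing down, gripper open.
Joint ranges: [-2.96, 2.96], [-0.34, 2.1], [-1.41, 1.46], [0.24, 2.44], [-1.37, 4.51], [0.17, 1.92], [-2.96, 2.96]. Speed limits (rad/s): [2.39, 2.39, 3.14, 3.14, 3.14, 3.14, 3.14].

INTERFACE

Orientations are given as a unit quaternion [w, x, y, z].
In Python, from station import bot gives the robot as it stands. The module is installed in compiled form; this text tells all that it offers.
- The arm moves only by the shell command python3 -m crank 'ROWS' [FORCE]. ROWS is JSON, a list of rows, each an object with "linear": the shift along the tool's x, y, z in m, a list of three; "dr": the turn, a rotation vector about the tool's x, y, z in degrees, a list of three; "hand": the gripper command: -1 is shut, 1 is fully open, values between are in proportion. A call has 1 to 10 rows; each row is the pose to reach, as a shift and turn from the pose commanded when the call began, along the tool's axes at that moment; what a row does not reach only later rows make up. A row lasts 1/12 s, in which the tool goes at most 41.7 mm and 7.16 degrees, less where a joint would pass 70% of its speed; a pose out of reach is approached as far as the arm can. A call with a gripper value outside its range is refused whole. The fingers move at their own pace and stop on an object; FORCE is the grip in N (left out, the last holds). Time passes only in rows, so rows that repeat a pose let the fingers close. It gives the time, the measured TCP pose, the force and the opening at its end, in the units of the state.
- bot.get_obs(): the state, without advancing time (a new reading comes with each control period).
- bot.read_camera(name): name is "side" or "top" or "wrist"; returns the picture (480x640x3 uint8, blue, green, red); there is no depth.
- bot.camera_params(name): a dict with "K" (3x3 intrinsics, pixels), "R" (3x3) and "t" (3): a world point X has camera coordinates R X + t; the wrist camera has in their place "hand_eye" (4x4, takes a point from camera to tool coordinates, whose origin is the TCP and whose axes are the tool frame's). Camera axes: x right, y down, z forward; pixel columns grow to the right and rows downward; lengths in m; the calibration is good to about 2 mm. A picture is of the moment at which its call begins: read the wrist's pose just before it. camera_params takes no time and is no camera call.
- bot.hand_in(): hands the job in, once; it reports no verdict.
Trained networks look in the newest picture that a camera, given by its name, has taken for a name from the list of things; names that differ only in an ending like _2 or _b are one class to them, and where a whole thing is asked for, a point or a joint stands for the part that bears it (a point fixed in the world has none). Each returns a list of dicts, best first, with "score" (0 to 1); they miss things now and then, are a little off and sometimes report something else, mostly with a low value. They report only what shows in the picture. A call takes as long as a camera call. They do not tell look-alikes from the thing itself.
- bot.search_frame(camera, target): "extent" ([left, top, right, bottom] in pixels, round what is visible of it).
- bot.cut_out(camera, target): "pixels" (480x640 bool, what is visible of it) and "extent" ([left, top, right, bottom] in pixels, round what is visible of it).
- bot.place_of(camera, target): "xy" ([column, row] in pixels: a listed point, or the origin of a listed thing).
The state is a dict: "t": time; "q": joint angles; "joint_vel": joint speeds; "joint_torque": joint torques, N m; "eef_pos": TCP position; "tool_rot": TCP orientation; "contact_force": force on the tool from outside, world axes, zero at the start; "torque": the same for the moment, N m; "gripper_width": opening from 0.0 (shut) to 1.0 (fully open).
Only numpy, scipy, OpenCV 4.12 (cv2) and the standard library are available. Lean on these libraries where they do the work, as an engineer would, in place of code of your own. Each camera call takes 0.05 s, during which the arm holds its last target. There are 200 camera calls.

## Working session

There is one attempt and no reset: what is moved stays moved. The work goes in short steps, Python scripts to look and compute and a shell command to move; the robot and the scene stay as the last step left them, time stands still between calls to the robot, and variables do not carry over. Pictures are saved under pics/ and viewed, about 8 in all and at most 12, crops included, and the job is handed in when it is done.

```bash
mkdir -p pics; cat > h.py <<'E'
import numpy as np, cv2
from station import bot
from scipy.spatial.transform import Rotation as Ro
def rot(q): return Ro.from_quat([q[1],q[2],q[3],q[0]]).as_matrix()
def ray(cam,uv,obs=None):
    p=bot.camera_params(cam); K=np.array(p["K"]); d=np.linalg.inv(K)@[uv[0],uv[1],1]
    if cam=="wrist":
        H=np.array(p["hand_eye"]); o=obs or bot.get_obs(); R=rot(o["tool_rot"])
        return R@H[:3,3]+np.array(o["eef_pos"]), R@H[:3,:3]@d
    R=np.array(p["R"]);t=np.array(p["t"]); return -R.T@t, R.T@d
def atz(cam,uv,z,obs=None):
    c,d=ray(cam,uv,obs); return c+d*(z-c[2])/d[2]
def tri(rays):
    A=np.zeros((3,3));b=np.zeros(3)
    for c,d in rays:
        d=d/np.linalg.norm(d);P=np.eye(3)-np.outer(d,d);A+=P;b+=P@c
    return np.linalg.solve(A,b)
E
python3 - <<'E'
from h import *
o=bot.get_obs(); print(o); print(rot(o["tool_rot"]).round(3))
a=[bot.read_camera(c) for c in("top","side")]
cv2.imwrite("pics/top.png",a[0]);cv2.imwrite("pics/side.png",a[1])
for c in("top","side"):
    p=bot.camera_params(c);R=np.array(p["R"]);print(c,(-R.T@p["t"]).round(3),R.round(2).tolist(),p["K"])
    for n in["label_holder","rod_root","rod_tip","refill_rack","roll_yellow","roll_red","roll_green","roll_blue","end_cap","marker_pen","empty_core","kitchen_scale"]:
        print(c,n,[(np.round(r["xy"],1).tolist(),round(r["score"],2)) for r in bot.place_of(c,n)[:3]])
print(bot.camera_params("wrist"))
E
```

```text
{'t': 0.0, 'q': array([ 1.03489216,  0.47781522,  0.02236224,  1.55647249, -0.01152025,
        1.10927114, -0.08309802]), 'joint_vel': array([ 3.90897433e-05, -2.53336819e-04, -2.59751223e-04, -1.15965289e-03,
        5.45061895e-04, -1.90667330e-05,  9.61866280e-04]), 'joint_torque': array([ 4.05585752e-04, -5.96442211e+01,  1.60792116e+00, -2.81187648e+01,
        1.24333519e-02,  9.39110178e-03,  8.56535962e-06]), 'eef_pos': array([ 0.2797405 , -0.61357938,  0.19510718]), 'tool_rot': array([ 0.14991649, -0.15028118,  0.69161564, -0.69036832]), 'contact_force': array([ 0.80738264, -0.39321172,  0.05588673]), 'torque': array([-0.00379321,  0.00765577,  0.03553448]), 'gripper_width': 0.9960115131400309}
[[-0.91  -0.001  0.415]
 [-0.415  0.002 -0.91 ]
 [ 0.    -1.    -0.002]]
top [ 0.462 -0.007  0.973] [[0.0, -1.0, 0.01], [-0.99, -0.0, -0.11], [0.11, -0.01, -0.99]] [[599.21500877   0.         316.01721474]
 [  0.         599.21500877 236.60735383]
 [  0.           0.           1.        ]]
top label_holder [([180.8, 253.0], 0.69)]
top rod_root [([123.8, 240.6], 0.59)]
top rod_tip [([
[... 1019 characters left out ...]
de end_cap [([420.3, 188.0], 0.75)]
side marker_pen [([355.5, 342.2], 0.97)]
side empty_core [([399.9, 321.6], 0.76), ([274.9, 315.5], 0.31)]
side kitchen_scale [([278.1, 222.0], 0.79)]
{'K': array([[340.44486271,   0.        , 315.52502872],
       [  0.        , 340.44486271, 243.4473305 ],
       [  0.        ,   0.        ,   1.        ]]), 'hand_eye': array([[-5.12605520e-04,  9.51120182e-01,  3.08820559e-01,
        -7.81724706e-02],
       [-3.26099593e-04, -3.08820742e-01,  9.51120204e-01,
        -1.78189756e-01],
       [ 9.99999815e-01,  3.86843208e-04,  4.68463121e-04,
         2.82761406e-04],
       [ 0.00000000e+00,  0.00000000e+00,  0.00000000e+00,
         1.00000000e+00]])}
```

View pics/top.png

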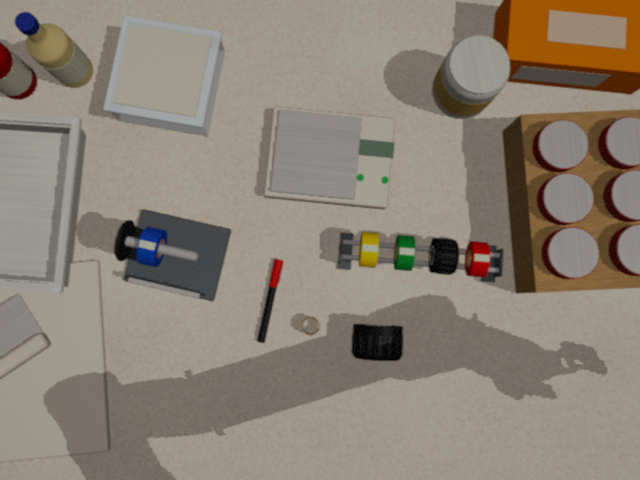

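View pics/side.png

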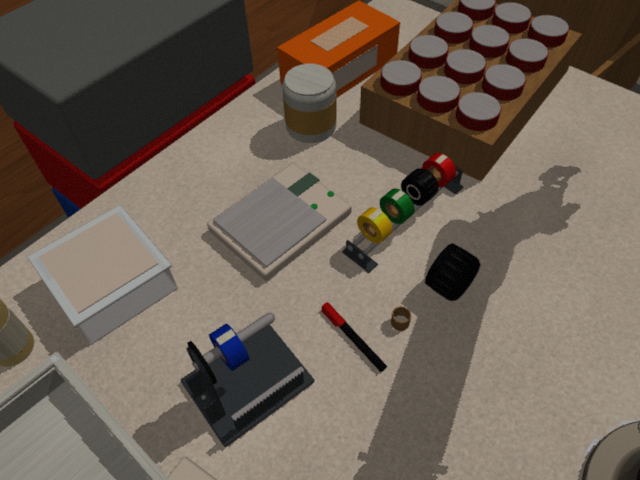

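```bash
python3 - <<'E'
from h import *
S={}
for n in["rod_root","rod_tip","label_holder","refill_rack","roll_yellow","roll_red","roll_green","roll_blue","end_cap"]:
    z=dict(rod_root=.13,rod_tip=.13,label_holder=0,refill_rack=0,roll_blue=.1245).get(n,.059)
    r={}
    for c in("top","side"):
        L=bot.place_of(c,n)
        if n=="end_cap" and c=="top": L=[q for q in L if q["xy"][1]<300]
        if L: r[c]=L[0]["xy"]
    print(n,*[(c,atz(c,r[c],z)[:2].round(4)) for c in r], tri([ray(c,r[c]) for c in r]).round(4))
# rod & roll details
t=cv2.imread("pics/top.png");s=cv2.imread("pics/side.png")
a=cv2.resize(t[200:310,100:240],None,fx=3.5,fy=3.5,interpolation=2)
b=cv2.resize(s[290:450,170:330],None,fx=2.4,fy=2.4,interpolation=2)
h=max(a.shape[0],b.shape[0]);f=lambda i:cv2.copyMakeBorder(i,0,h-i.shape[0],0,0,0)
m=np.hstack([f(a),f(b)])[:, :];m=cv2.resize(m,None,fx=min(1,795/m.shape[1]),fy=min(1,795/m.shape[1]));cv2.imwrite("pics/c1.png",m)
E
```

```text
rod_root ('top', array([0.546, 0.257])) ('side', array([0.5419, 0.2487])) [0.5421 0.2522 0.137 ]
rod_tip ('top', array([0.5239, 0.149 ])) ('side', array([0.5238, 0.1513])) [0.5246 0.1499 0.1269]
label_holder ('top', array([0.5391, 0.2046])) ('side', array([0.5357, 0.2064])) [ 0.5388  0.2054 -0.006 ]
refill_rack ('top', array([ 0.5346, -0.1758])) ('side', array([ 0.5329, -0.1744])) [ 0.5345 -0.1765 -0.0032]
roll_yellow ('top', array([ 0.5423, -0.0906])) ('side', array([ 0.5395, -0.0908])) [ 0.5414 -0.0914  0.0572]
roll_red ('top', array([ 0.5316, -0.2601])) ('side', array([ 0.5288, -0.2541])) [ 0.5325 -0.2626  0.0496]
roll_green ('top', array([ 0.5342, -0.1501])) ('side', array([ 0.5354, -0.1438])) [ 0.5366 -0.1502  0.0519]
roll_blue ('top', array([0.539 , 0.2124])) ('side', array([0.5358, 0.2179])) [0.5402 0.2152 0.1146]
end_cap ('top', array([ 0.5352, -0.2094])) ('side', array([ 0.5268, -0.2047])) [ 0.5339 -0.2132  0.0471]
```

```bash
T='{"linear":[-0.325,0,-0.262],"dr":[0,-61.9,0],"hand":1}'; python3 -m crank '[{"linear":[-0.325,0,-0.262],"dr":[0,-61.9,0],"hand":1},{"linear":[-0.325,0,-0.262],"dr":[0,-61.9,0],"hand":1},{"linear":[-0.325,0,-0.262],"dr":[0,-61.9,0],"hand":1},{"linear":[-0.325,0,-0.262],"dr":[0,-61.9,0],"hand":1},{"linear":[-0.325,0,-0.262],"dr":[0,-61.9,0],"hand":1},{"linear":[-0.325,0,-0.262],"dr":[0,-61.9,0],"hand":1},{"linear":[-0.325,0,-0.262],"dr":[0,-61.9,0],"hand":1},{"linear":[-0.325,0,-0.262],"dr":[0,-61.9,0],"hand":1},{"linear":[-0.325,0,-0.262],"dr":[0,-61.9,0],"hand":1},{"linear":[-0.325,0,-0.262],"dr":[0,-61.9,0],"hand":1}]'
cat > to.py <<'E'
import sys
from h import *
# usage: to.py x y z [yaw_deg of tool z]  -> linear/dr from present measured pose
o=bot.get_obs();R=rot(o["tool_rot"]);d=np.array([float(v) for v in sys.argv[1:4]])-o["eef_pos"]
print("t",round(o["t"],2),"pos",o["eef_pos"].round(4),"F",o["contact_force"].round(1),"lin",(R.T@d).round(4),end=" ")
if len(sys.argv)>4:
    a=np.radians(float(sys.argv[4]));z=np.array([np.cos(a),np.sin(a),0]);y=np.array([0,0,-1.]);G=np.c_[np.cross(y,z),y,z]
    print("dr",np.degrees(Ro.from_matrix(R.T@G).as_rotvec()).round(2))
E
python3 to.py 0.5414 -0.0914 0.2 -3.6
```

```text
t: 3.03
eef_pos: [0.4673, -0.24, 0.1965]
tool_rot: [-0.485, 0.485, -0.514, 0.515]
contact_force: [1.1, -0.1, 0.1]
gripper_width: 0.996
t 3.03 pos [ 0.4673 -0.24    0.1965] F [ 1.1 -0.1  0.1] lin [-0.1527 -0.0035  0.0653] dr [-0.04  0.24  0.03]
```

View pics/c1.png

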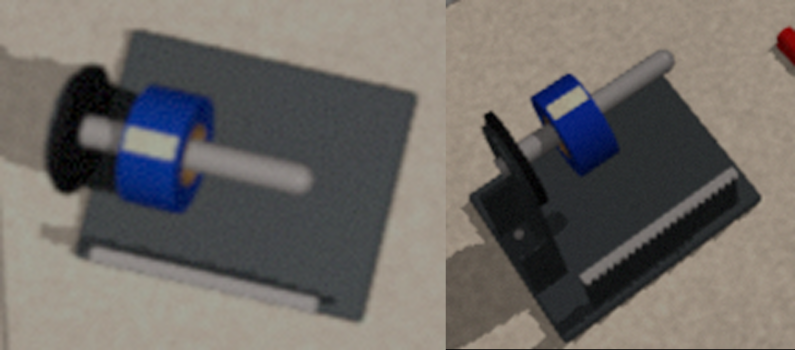

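The crop shows the blue roll about a third of the way up the rod. The bare tip is at about (198, 252) in the top picture, and the tear-off bar is on the -x side. Next I'll go above yellow.

```bash
python3 -m crank '[{"linear":[-0.038,0,0.016],"dr":[0,0,0],"hand":1},{"linear":[-0.076,0,0.032],"dr":[0,0,0],"hand":1},{"linear":[-0.114,0,0.049],"dr":[0,0,0],"hand":1},{"linear":[-0.152,0,0.065],"dr":[0,0.2,0],"hand":1},{"linear":[-0.152,0,0.065],"dr":[0,0.2,0],"hand":1},{"linear":[-0.152,0,0.065],"dr":[0,0.2,0],"hand":1}]'
python3 - <<'E'
from h import *
o=bot.get_obs();im=bot.read_camera("wrist");cv2.imwrite("pics/w1.png",im)
for n in["rod_root","rod_tip","refill_rack","roll_yellow","roll_red","roll_green","roll_blue","end_cap"]:
    z=dict(rod_root=.13,rod_tip=.13,refill_rack=0,roll_blue=.1245).get(n,.059)
    print(n,[(np.round(r["xy"],1).tolist(),round(r["score"],2),atz("wrist",r["xy"],z,o)[:2].round(4)) for r in bot.place_of("wrist",n)[:2]])
E
python3 to.py 0.5414 -0.0914 0.2 -3.6
```

```text
t: 3.53
eef_pos: [0.5421, -0.0908, 0.1963]
tool_rot: [0.485, -0.484, 0.515, -0.515]
contact_force: [-0.9, -1.2, -0.1]
gripper_width: 1.003
rod_root []
rod_tip []
refill_rack []
roll_yellow [([313.4, 223.5], 0.89, array([ 0.5392, -0.0945]))]
roll_red [([311.9, 372.9], 0.66, array([ 0.527 , -0.2652]))]
roll_green [([311.1, 276.2], 0.73, array([ 0.5335, -0.1489]))]
roll_blue []
end_cap [([312.4, 325.6], 0.88, array([ 0.5313, -0.2055])), ([177.3, 243.6], 0.64, array([ 0.4056, -0.1068]))]
t 3.98 pos [ 0.5409 -0.0949  0.1961] F [ 0.2  0.8 -0.9] lin [-0.0036 -0.0039  0.0003] dr [-0.   -0.28  0.01]
```

View pics/w1.png

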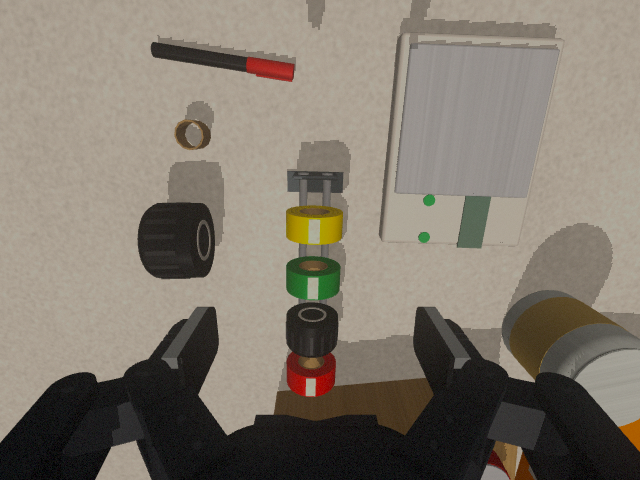

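The wrist view shows the rack along the image column x≈313, in the order yellow (row 223), green (276), small cap with its ring facing +y (325) and red (373). The big look-alike is off to the left. Next I descend on yellow and grip it.

```bash
python3 -m crank '[{"linear":[-0.003,0.04,0],"dr":[0,0,0],"hand":1},{"linear":[-0.003,0.08,0],"dr":[0,0,0],"hand":1},{"linear":[-0.003,0.115,0],"dr":[0,0,0],"hand":1},{"linear":[-0.003,0.14,0],"dr":[0,0,0],"hand":1},{"linear":[-0.003,0.16,0],"dr":[0,0,0],"hand":1},{"linear":[-0.003,0.16,0],"dr":[0,0,0],"hand":1},{"linear":[-0.003,0.16,0],"dr":[0,0,0],"hand":1}]' 40
python3 -m crank '[{"linear":[0,0,0],"dr":[0,0,0],"hand":-1},{"linear":[0,0,0],"dr":[0,0,0],"hand":-1},{"linear":[0,0,0],"dr":[0,0,0],"hand":-1},{"linear":[0,0,0],"dr":[0,0,0],"hand":-1},{"linear":[0,0,0],"dr":[0,0,0],"hand":-1},{"linear":[0,0,0],"dr":[0,0,0],"hand":-1}]' 40; python3 to.py 0.5414 -0.0914 0.2 -3.6
```

```text
t: 4.57
eef_pos: [0.5407, -0.0911, 0.0356]
tool_rot: [0.483, -0.484, 0.517, -0.516]
contact_force: [-1.0, 0.4, 0.4]
gripper_width: 0.994
t: 5.07
eef_pos: [0.5414, -0.0911, 0.0385]
tool_rot: [-0.483, 0.483, -0.516, 0.517]
contact_force: [-6.5, 1.3, 19.1]
gripper_width: 0.465
t 5.07 pos [ 0.5414 -0.0911  0.0385] F [-6.5  1.3 19.1] lin [ 5.000e-04 -1.615e-01  1.000e-04] dr [-0.03 -0.21  0.06]
```

```bash
python3 - <<'E'
from h import *
im=bot.read_camera("side");w=bot.read_camera("wrist")
a=cv2.resize(im[130:300,310:470],None,fx=2.5,fy=2.5);b=w[100:480,130:510]
b=cv2.resize(b,(a.shape[0],a.shape[0]));cv2.imwrite("pics/g1.png",np.hstack([a,b])[:,:800])
o=bot.get_obs();print(o["gripper_width"],o["eef_pos"],o["contact_force"])
E
```

```text
0.4625522446140581 [ 0.54138043 -0.09108255  0.03850581] [-6.82705941  1.21510127 18.77095977]
```

View pics/g1.png

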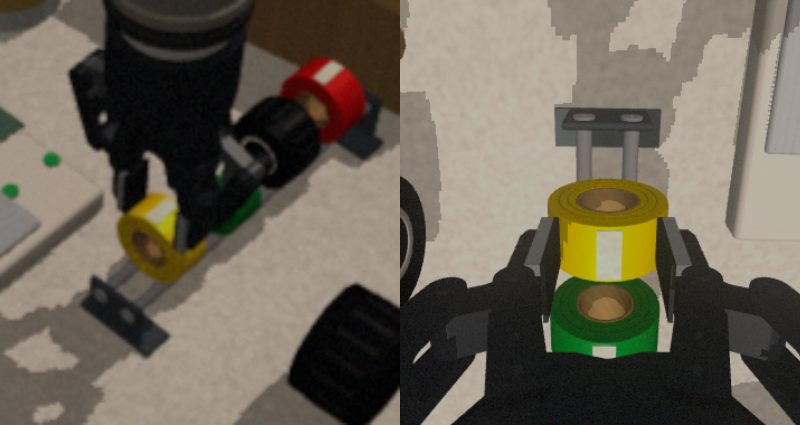

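The pads hold yellow near its top half, with 19 N pushing up, so the grip is above the equator. I'll reopen, go 8 mm lower and regrip.

```bash
python3 -m crank '[{"linear":[0,0,0],"dr":[0,0,0],"hand":0.7},{"linear":[0,0,0],"dr":[0,0,0],"hand":0.7},{"linear":[0,0,0],"dr":[0,0,0],"hand":0.7},{"linear":[0,0.008,-0.001],"dr":[0,0,0],"hand":0.7},{"linear":[0,0.008,-0.001],"dr":[0,0,0],"hand":0.7},{"linear":[0,0.008,-0.001],"dr":[0,0,0],"hand":0.7}]' 40
python3 -m crank '[{"linear":[0,0,0],"dr":[0,0,0],"hand":-1},{"linear":[0,0,0],"dr":[0,0,0],"hand":-1},{"linear":[0,0,0],"dr":[0,0,0],"hand":-1},{"linear":[0,0,0],"dr":[0,0,0],"hand":-1},{"linear":[0,0,0],"dr":[0,0,0],"hand":-1},{"linear":[0,0,0],"dr":[0,0,0],"hand":-1}]' 40; python3 to.py 0.5414 -0.0914 0.2 -3.6
```

```text
t: 5.67
eef_pos: [0.5395, -0.091, 0.0272]
tool_rot: [0.483, -0.484, 0.517, -0.516]
contact_force: [-1.0, 0.5, -0.6]
gripper_width: 0.849
t: 6.17
eef_pos: [0.5407, -0.0909, 0.0285]
tool_rot: [-0.483, 0.483, -0.516, 0.516]
contact_force: [0.2, 0.7, 5.9]
gripper_width: 0.572
t 6.17 pos [ 0.5407 -0.0909  0.0285] F [0.2 0.7 5.9] lin [ 0.0005 -0.1715  0.0008] dr [-0.05 -0.19 -0.  ]
```

```bash
python3 -m crank '[{"linear":[0,0,0],"dr":[0,0,0],"hand":0.7},{"linear":[0,0,0],"dr":[0,0,0],"hand":0.7},{"linear":[0,0,0],"dr":[0,0,0],"hand":0.7},{"linear":[0,0.009,0],"dr":[0,0,0],"hand":0.7},{"linear":[0,0.009,0],"dr":[0,0,0],"hand":0.7},{"linear":[0,0.009,0],"dr":[0,0,0],"hand":0.7}]' 40
python3 -m crank '[{"linear":[0,0,0],"dr":[0,0,0],"hand":-1},{"linear":[0,0,0],"dr":[0,0,0],"hand":-1},{"linear":[0,0,0],"dr":[0,0,0],"hand":-1},{"linear":[0,0,0],"dr":[0,0,0],"hand":-1},{"linear":[0,0,0],"dr":[0,0,0],"hand":-1},{"linear":[0,0,0],"dr":[0,0,0],"hand":-1}]' 40; python3 - <<'E'
from h import *
w=bot.read_camera("wrist");cv2.imwrite("pics/g2.png",w[100:480,100:540])
E
```

```text
t: 6.67
eef_pos: [0.5395, -0.0909, 0.0182]
tool_rot: [0.483, -0.484, 0.517, -0.516]
contact_force: [-0.8, 0.8, 0.0]
gripper_width: 0.851
t: 7.17
eef_pos: [0.5407, -0.091, 0.0193]
tool_rot: [-0.483, 0.483, -0.516, 0.516]
contact_force: [1.1, 0.4, 1.0]
gripper_width: 0.619
```

View pics/g2.png

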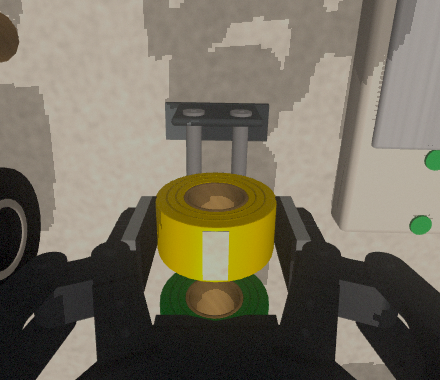

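```bash
python3 to.py 0.517 0.113 0.0903 -10.8; python3 -m crank '[{"linear":[0,-0.02,0],"dr":[0,0,0],"hand":-1},{"linear":[0,-0.05,0],"dr":[0,0,0],"hand":-1},{"linear":[0,-0.071,0],"dr":[0,0,0],"hand":-1},{"linear":[0,-0.071,0],"dr":[0,0,0],"hand":-1},{"linear":[0,-0.071,0],"dr":[0,0,0],"hand":-1}]'; python3 to.py 0.517 0.113 0.0903 -10.8
```

```text
t 7.22 pos [ 0.5407 -0.091   0.0193] F [ 0.3 -0.3  1.3] lin [-0.202  -0.071  -0.0371] dr [-0.04  7.01 -0.  ]
t: 7.63
eef_pos: [0.5409, -0.0912, 0.091]
tool_rot: [-0.483, 0.483, -0.516, 0.517]
contact_force: [0.1, -0.5, -1.3]
gripper_width: 0.62
t 7.63 pos [ 0.5409 -0.0912  0.091 ] F [ 0.1 -0.5 -1.3] lin [-0.2022  0.0005 -0.0374] dr [-0.12  6.99  0.02]
```

```bash
python3 -m crank '[{"linear":[-0.034,0,-0.006],"dr":[0,1.2,0],"hand":-1},{"linear":[-0.068,0,-0.012],"dr":[0,2.4,0],"hand":-1},{"linear":[-0.102,0,-0.019],"dr":[0,3.6,0],"hand":-1},{"linear":[-0.136,0,-0.025],"dr":[0,4.8,0],"hand":-1},{"linear":[-0.17,0,-0.031],"dr":[0,6,0],"hand":-1},{"linear":[-0.19,0,-0.035],"dr":[0,7,0],"hand":-1},{"linear":[-0.202,0,-0.0375],"dr":[0,7,0],"hand":-1},{"linear":[-0.202,0,-0.0375],"dr":[0,7,0],"hand":-1},{"linear":[-0.202,0,-0.0375],"dr":[0,7,0],"hand":-1},{"linear":[-0.202,0,-0.0375],"dr":[0,7,0],"hand":-1}]'
python3 - <<'E'
from h import *
o=bot.get_obs();w=bot.read_camera("wrist");s=bot.read_camera("side")
for n in["rod_root","rod_tip","roll_blue","roll_yellow"]:
    z=dict(roll_blue=.1245).get(n,.13)
    print(n,[(np.round(r["xy"],1).tolist(),round(r["score"],2),atz("wrist",r["xy"],z,o)[:2].round(4)) for r in bot.place_of("wrist",n)[:2]])
a=cv2.resize(s[280:440,170:340],None,fx=2.3,fy=2.3);b=w[:368,120:520]
cv2.imwrite("pics/i1.png",np.hstack([a,b]));cv2.imwrite("pics/w_i1.png",w)
E
python3 to.py 0.517 0.113 0.0903 -10.8
```

```text
t: 8.47
eef_pos: [0.5162, 0.1106, 0.0894]
tool_rot: [-0.45, 0.451, -0.545, 0.545]
contact_force: [0.6, -0.3, -0.0]
gripper_width: 0.615
rod_root []
rod_tip [([310.6, 224.1], 0.67, array([0.5217, 0.1525]))]
roll_blue [([317.0, 43.0], 0.63, array([0.5371, 0.2186])), ([240.1, 367.5], 0.31, array([0.4723, 0.0849]))]
roll_yellow [([316.3, 320.6], 0.81, array([0.5154, 0.1071]))]
t 8.77 pos [0.5165 0.1121 0.0901] F [-0.   0.3 -0.4] lin [-0.001  -0.0002  0.0004] dr [-0.01 -0.08  0.01]
```

View pics/i1.png

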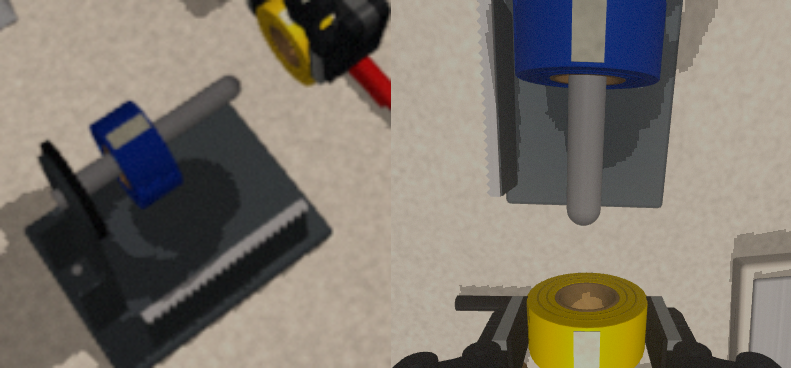

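```bash
python3 - <<'E'
from h import *
w=cv2.imread("pics/w_i1.png").astype(int)
o=bot.get_obs();o["eef_pos"]=np.array([.5162,.1106,.0894]);o["tool_rot"]=np.array([-0.45,.451,-.545,.545])
P=[]
for r in range(95,205,5):
    g=w[r,270:360].sum(1);m=np.where(g>g[np.r_[0:20,70:90]].mean()+70)[0]+270
    m=m[(m>285)&(m<345)]
    if len(m): P.append(((m.min()+m.max())/2,r,m.min(),m.max()))
P=np.array(P);print(P[::4]);f=np.polyfit(P[:,1],P[:,0],1)
A=np.array([atz("wrist",(np.polyval(f,r),r),.13,o) for r in(100,200)]);d=A[1]-A[0];print(A.round(4),np.degrees(np.arctan2(d[0],d[1])),A[1]-d*0)
print("tip row 224",atz("wrist",(np.polyval(f,224),224),.13,o))
# same via top image
t=cv2.imread("pics/top.png")
for k in("top",):
    for c in (170,175,180,185,190):
        col=t[235:270,c].astype(int).sum(1);print(c,col[::2].tolist())
E
```

```text
[[317.   95.  301.  333. ]
 [316.  115.  301.  331. ]
 [315.  135.  301.  329. ]
 [315.  155.  302.  328. ]
 [316.  175.  309.  323. ]
 [314.5 195.  306.  323. ]]
[[0.5329 0.1991 0.13  ]
 [0.5255 0.1621 0.13  ]] -168.672930315955 [0.52547897 0.16207204 0.13      ]
tip row 224 [0.52349396 0.15216242 0.13      ]
170 [198, 210, 204, 192, 213, 217, 349, 400, 402, 370, 275, 205, 210, 214, 212, 215, 216, 208]
175 [212, 212, 209, 207, 215, 204, 292, 381, 411, 398, 340, 234, 200, 209, 223, 205, 212, 219]
180 [210, 207, 208, 219, 210, 200, 224, 345, 394, 413, 371, 305, 206, 197, 215, 209, 209, 211]
185 [212, 214, 214, 200, 208, 205, 212, 276, 371, 398, 399, 351, 236, 203, 210, 218, 220, 211]
190 [207, 212, 208, 214, 206, 210, 213, 216, 320, 394, 404, 389, 325, 212, 212, 219, 214, 205]
```

The wrist view shows the bare rod from tip (311, 224) up to blue, with yellow's bore in line with it at column 316. The rod's direction is yaw -11.3°, and yellow is about 1 mm off the axis. I'll start threading it on.

```bash
python3 -m crank '[{"linear":[-0.005,-0.002,-0.001],"dr":[0,0.45,0],"hand":-1},{"linear":[-0.013,-0.002,-0.001],"dr":[0,0.45,0],"hand":-1},{"linear":[-0.021,-0.002,-0.001],"dr":[0,0.45,0],"hand":-1},{"linear":[-0.029,-0.002,-0.001],"dr":[0,0.45,0],"hand":-1},{"linear":[-0.037,-0.002,-0.001],"dr":[0,0.45,0],"hand":-1},{"linear":[-0.045,-0.002,-0.001],"dr":[0,0.45,0],"hand":-1},{"linear":[-0.053,-0.002,-0.0005],"dr":[0,0.45,0],"hand":-1},{"linear":[-0.06,-0.002,-0.0005],"dr":[0,0.45,0],"hand":-1},{"linear":[-0.06,-0.002,-0.0005],"dr":[0,0.45,0],"hand":-1}]'
python3 - <<'E'
from h import *
o=bot.get_obs();w=bot.read_camera("wrist")
print(o["contact_force"],o["torque"])
cv2.imwrite("pics/i2.png",w[60:480,120:520])
E
python3 to.py 0.5330 0.2045 0.0923 -11.3
```

```text
t: 9.52
eef_pos: [0.5272, 0.1744, 0.0922]
tool_rot: [0.45, -0.449, 0.546, -0.546]
contact_force: [-0.1, 0.1, 0.2]
gripper_width: 0.62
[-0.06131136  0.06166089  0.21330563] [ 0.05483883 -0.02424181 -0.03807946]
t 9.57 pos [0.527  0.1732 0.0921] F [-0.9 -1.1  0.2] lin [-0.0318 -0.0002 -0.0001] dr [ 0.01  0.14 -0.02]
```

View pics/i2.png

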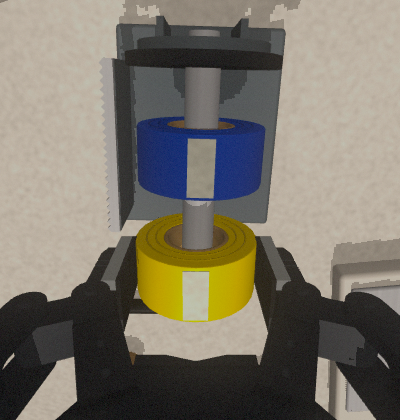

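Yellow is on the rod (centre about (196, 250) in the crop), with the rod through its bore and no contact force. Next I push on, release it and go up.

```bash
python3 -m crank '[{"linear":[-0.008,0,0],"dr":[0,0.1,0],"hand":-1},{"linear":[-0.016,0,0],"dr":[0,0.1,0],"hand":-1},{"linear":[-0.024,0,0],"dr":[0,0.1,0],"hand":-1},{"linear":[-0.031,0,0],"dr":[0,0.1,0],"hand":-1},{"linear":[-0.031,0.003,0],"dr":[0,0.1,0],"hand":-1},{"linear":[-0.031,0.003,0],"dr":[0,0.1,0],"hand":1},{"linear":[-0.031,0.003,0],"dr":[0,0.1,0],"hand":1},{"linear":[-0.031,0.003,0],"dr":[0,0.1,0],"hand":1},{"linear":[-0.031,0.003,0],"dr":[0,0.1,0],"hand":1},{"linear":[-0.031,0.003,0],"dr":[0,0.1,0],"hand":1}]'
python3 -m crank '[{"linear":[0,-0.02,0],"dr":[0,0,0],"hand":1},{"linear":[0,-0.06,0],"dr":[0,0,0],"hand":1},{"linear":[0,-0.1,0],"dr":[0,0,0],"hand":1},{"linear":[0,-0.12,0],"dr":[0,0,0],"hand":1}]'
python3 - <<'E'
from h import *
s=bot.read_camera("side");t=bot.read_camera("top");
for c in("top","side"):
  for n in["roll_yellow","roll_blue","roll_red","end_cap"]:
    z=.1245 if n in("roll_yellow","roll_blue") else .059
    print(c,n,[(np.round(r["xy"],1).tolist(),round(r["score"],2),atz(c,r["xy"],z)[:2].round(4)) for r in bot.place_of(c,n)[:2]])
E
python3 to.py 0.5305 -0.259 0.16 -3.6
```

```text
t: 10.4
eef_pos: [0.5331, 0.2021, 0.0892]
tool_rot: [-0.448, 0.448, -0.547, 0.547]
contact_force: [-0.2, -0.2, -0.3]
gripper_width: 1.002
t: 10.73
eef_pos: [0.5347, 0.2035, 0.2139]
tool_rot: [-0.45, 0.446, -0.546, 0.547]
contact_force: [0.9, 0.8, 0.9]
gripper_width: 1.001
top roll_yellow [([162.7, 250.9], 0.71, array([0.5321, 0.2032]))]
top roll_blue [([147.5, 245.4], 0.63, array([0.5398, 0.2249]))]
top roll_red []
top end_cap [([379.6, 341.5], 0.93, array([ 0.4019, -0.1109])), ([444.3, 256.2], 0.76, array([ 0.5311, -0.2111]))]
side roll_yellow [([240.9, 341.7], 0.81, array([0.5303, 0.2045]))]
side roll_blue [([227.4, 354.5], 0.58, array([0.531 , 0.2274]))]
side roll_red [([435.4, 171.7], 0.68, array([ 0.5276, -0.252 ]))]
side end_cap [([451.5, 271.1], 0.95, array([ 0.3976, -0.0951])), ([420.3, 185.3], 0.6, array([ 0.5302, -0.2098]))]
t 11.23 pos [0.5324 0.2022 0.2079] F [0.5 0.7 1. ] lin [0.4526 0.0482 0.0888] dr [ 0.11 -7.74  0.05]
```

```bash
python3 - <<'E'
from h import *
t=cv2.imread("pics/top.png");s=cv2.imread("pics/side.png")
a=cv2.resize(t[95:305,430:580],None,fx=2.6,fy=2.6);b=cv2.resize(s[60:240,340:530],None,fx=2.1,fy=2.1)
h=a.shape[0];b=cv2.copyMakeBorder(b,0,h-b.shape[0],0,0,0);m=np.hstack([a,b]);print(m.shape);cv2.imwrite("pics/box.png",m)
E
python3 -m crank '[{"linear":[0.04,0,0.008],"dr":[0,-0.7,0],"hand":1},{"linear":[0.08,0,0.016],"dr":[0,-1.4,0],"hand":1},{"linear":[0.12,0,0.023],"dr":[0,-2.1,0],"hand":1},{"linear":[0.16,0,0.031],"dr":[0,-2.8,0],"hand":1},{"linear":[0.2,0,0.039],"dr":[0,-3.5,0],"hand":1},{"linear":[0.24,0,0.047],"dr":[0,-4.2,0],"hand":1},{"linear":[0.28,0,0.055],"dr":[0,-4.9,0],"hand":1},{"linear":[0.32,0,0.062],"dr":[0,-5.6,0],"hand":1},{"linear":[0.355,0,0.069],"dr":[0,-6.3,0],"hand":1},{"linear":[0.355,0,0.069],"dr":[0,-6.3,0],"hand":1}]'
python3 - <<'E'
from h import *
for k in range(2):
  o=bot.get_obs();w=bot.read_camera("wrist")
for n in["roll_red","end_cap","roll_green"]:
    print(n,[(np.round(r["xy"],1).tolist(),round(r["score"],2),atz("wrist",r["xy"],.059,o)[:2].round(4)) for r in bot.place_of("wrist",n)[:2]])
E
python3 to.py 0.5295 -0.255 0.16 -3.6
```

```text
(546, 789, 3)
t: 12.07
eef_pos: [0.5292, -0.1688, 0.2082]
tool_rot: [-0.473, 0.476, -0.524, 0.525]
contact_force: [-0.3, -1.3, -0.3]
gripper_width: 0.995
roll_red [([322.5, 305.8], 0.58, array([ 0.5269, -0.2631]))]
end_cap [([321.1, 256.7], 0.86, array([ 0.5305, -0.2069])), ([180.0, 170.6], 0.77, array([ 0.4054, -0.1079]))]
roll_green [([321.0, 198.9], 0.96, array([ 0.5358, -0.1474]))]
t 12.32 pos [ 0.531  -0.1573  0.2088] F [ 0.7 -0.4  0.7] lin [0.0975 0.0488 0.0069] dr [ 0.02 -1.3  -0.05]
```

View pics/box.png

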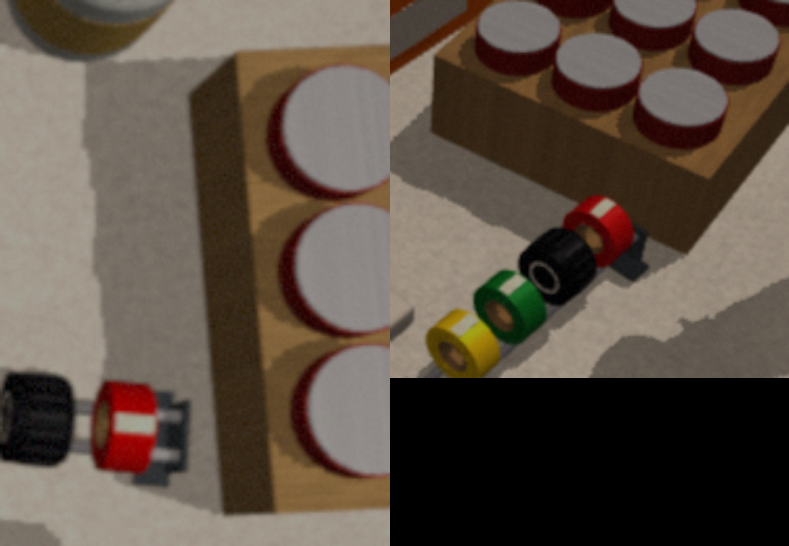

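The box wall is near y=-0.326 and about 0.088 m high, so the gripper body clears it when it descends on red.

```bash
python3 -m crank '[{"linear":[0.035,0.01,0.002],"dr":[0,-1.3,0],"hand":1},{"linear":[0.07,0.03,0.004],"dr":[0,-1.3,0],"hand":1},{"linear":[0.095,0.055,0.0065],"dr":[0,-1.3,0],"hand":1},{"linear":[0.0995,0.08,0.0065],"dr":[0,-1.3,0],"hand":1},{"linear":[0.0995,0.11,0.0065],"dr":[0,-1.3,0],"hand":1},{"linear":[0.0995,0.14,0.0065],"dr":[0,-1.3,0],"hand":1},{"linear":[0.0995,0.17,0.0065],"dr":[0,-1.3,0],"hand":1},{"linear":[0.0995,0.19,0.0065],"dr":[0,-1.3,0],"hand":1},{"linear":[0.0995,0.19,0.0065],"dr":[0,-1.3,0],"hand":1},{"linear":[0.0995,0.19,0.0065],"dr":[0,-1.3,0],"hand":1}]'
python3 to.py 0.529 -0.257 0.0185 -3.6
python3 -m crank '[{"linear":[0,0,0],"dr":[0,0,0],"hand":-1},{"linear":[0,0,0],"dr":[0,0,0],"hand":-1},{"linear":[0,0,0],"dr":[0,0,0],"hand":-1},{"linear":[0,0,0],"dr":[0,0,0],"hand":-1},{"linear":[0,0,0],"dr":[0,0,0],"hand":-1},{"linear":[0,0,0],"dr":[0,0,0],"hand":-1}]' 40; python3 to.py 0.5165 0.112 0.0923 -11.3
```

```text
t: 13.15
eef_pos: [0.5285, -0.2569, 0.0185]
tool_rot: [0.484, -0.484, 0.516, -0.515]
contact_force: [0.7, -0.4, 0.4]
gripper_width: 1.0
t 13.15 pos [ 0.5285 -0.2569  0.0185] F [ 0.7 -0.4  0.4] lin [0.     0.     0.0005] dr [ 0.11 -0.   -0.08]
t: 13.65
eef_pos: [0.5281, -0.2591, 0.0211]
tool_rot: [-0.483, 0.484, -0.516, 0.516]
contact_force: [-5.7, 1.3, 9.0]
gripper_width: 0.616
t 13.65 pos [ 0.5281 -0.2591  0.0211] F [-5.7  1.3  9. ] lin [-0.3695 -0.0715 -0.036 ] dr [0.02 7.53 0.05]
```

```bash
python3 -m crank '[{"linear":[0,-0.02,0],"dr":[0,0,0],"hand":-1},{"linear":[0,-0.05,0],"dr":[0,0,0],"hand":-1},{"linear":[0,-0.09,0],"dr":[0,0,0],"hand":-1},{"linear":[0,-0.12,0],"dr":[0,0,0],"hand":-1},{"linear":[0,-0.12,0],"dr":[0,0,0],"hand":-1}]'; python3 - <<'E'
from h import *
o=bot.get_obs();w=bot.read_camera("wrist");cv2.imwrite("pics/r1.png",w)
print(o["gripper_width"])
for n in["roll_red","end_cap","roll_green"]:
    print(n,[(np.round(r["xy"],1).tolist(),round(r["score"],2),np.round(r["extent"],1)) for r in bot.search_frame("wrist",n)[:2]] if 0 else [(np.round(r["extent"],1).tolist(),round(r["score"],2)) for r in bot.search_frame("wrist",n)[:2]])
y=cv2.imread("pics/w_i1.png")
for im,lo,hi in((y,(0,120,120),(80,255,255)),(w,(0,0,110),(70,70,255))):
    m=cv2.inRange(im,lo,hi);n,l,st,c=cv2.connectedComponentsWithStats(m)
    k=[i for i in np.argsort(-st[1:,4])+1 if 250<c[i][0]<380][:3];print([(st[i].tolist(),c[i].round(1).tolist()) for i in k])
E
python3 to.py 0.517 0.112 0.12 -11.3
```

```text
t: 14.07
eef_pos: [0.5334, -0.2605, 0.1473]
tool_rot: [-0.485, 0.481, -0.512, 0.52]
contact_force: [1.1, -0.7, 0.3]
gripper_width: 0.616
0.6164885972376588
roll_red [([257.1, 272.1, 374.9, 374.8], 0.82)]
end_cap [([48.5, 3.9, 176.6, 101.1], 0.97), ([271.3, 142.6, 346.5, 198.8], 0.65)]
roll_green [([268.6, 56.7, 345.7, 106.8], 0.62)]
[([260, 309, 115, 73, 4536], [316.5, 347.0]), ([288, 275, 2, 1, 2], [288.5, 275.0]), ([258, 350, 1, 2, 2], [258.0, 350.5])]
[([256, 269, 120, 107, 6276], [312.2, 330.1]), ([279, 385, 7, 10, 22], [282.1, 389.2]), ([277, 396, 3, 16, 21], [277.5, 402.7])]
t 14.27 pos [ 0.5279 -0.2587  0.1387] F [ 0.5 -0.1 -0.9] lin [-0.3692  0.0187 -0.0351] dr [0.05 7.55 0.  ]
```

```bash
python3 -m crank '[{"linear":[-0.037,0,-0.004],"dr":[0,0.75,0],"hand":-1},{"linear":[-0.074,0,-0.008],"dr":[0,1.5,0],"hand":-1},{"linear":[-0.111,0,-0.011],"dr":[0,2.3,0],"hand":-1},{"linear":[-0.148,0,-0.015],"dr":[0,3,0],"hand":-1},{"linear":[-0.185,0,-0.019],"dr":[0,3.8,0],"hand":-1},{"linear":[-0.222,0,-0.023],"dr":[0,4.5,0],"hand":-1},{"linear":[-0.259,0,-0.027],"dr":[0,5.3,0],"hand":-1},{"linear":[-0.296,0,-0.031],"dr":[0,6,0],"hand":-1},{"linear":[-0.333,0,-0.035],"dr":[0,6.8,0],"hand":-1},{"linear":[-0.365,0,-0.037],"dr":[0,7.5,0],"hand":-1}]'; python3 to.py 0.5148 0.110 0.0923 -11.3
```

```text
t: 15.1
eef_pos: [0.5136, 0.1102, 0.1377]
tool_rot: [0.448, -0.45, 0.547, -0.546]
contact_force: [-0.4, 0.3, -1.0]
gripper_width: 0.614
t 15.1 pos [0.5136 0.1102 0.1377] F [-0.4  0.3 -1. ] lin [-0.      0.0454  0.0013] dr [0.16 0.11 0.04]
```

```bash
python3 -m crank '[{"linear":[0,0.02,0.001],"dr":[0,0,0],"hand":-1},{"linear":[0,0.038,0.001],"dr":[0,0,0],"hand":-1},{"linear":[0,0.0455,0.001],"dr":[0,0,0],"hand":-1},{"linear":[0,0.0455,0.001],"dr":[0,0,0],"hand":-1},{"linear":[0,0.0455,0.001],"dr":[0,0,0],"hand":-1}]'; python3 - <<'E'
from h import *
o=bot.get_obs();w=bot.read_camera("wrist");cv2.imwrite("pics/r2.png",w)
for n in["rod_tip","roll_red"]:
    print(n,[(np.round(r["xy"],1).tolist(),round(r["score"],2),atz("wrist",r["xy"],.13,o)[:2].round(4)) for r in bot.place_of("wrist",n)[:2]])
print([r["extent"] for r in bot.search_frame("wrist","roll_red")])
print(bot.get_obs()["t"])
E
python3 to.py 0.5148 0.110 0.0923 -11.3
```

```text
t: 15.52
eef_pos: [0.5158, 0.107, 0.0929]
tool_rot: [0.448, -0.449, 0.547, -0.546]
contact_force: [0.4, 0.3, 0.1]
gripper_width: 0.62
rod_tip [([310.6, 213.7], 0.79, array([0.5223, 0.1524])), ([258.1, 296.2], 0.48, array([0.4909, 0.1191]))]
roll_red [([314.2, 315.2], 0.86, array([0.5143, 0.1045]))]
[[254.8, 270.8, 375.8, 376.1]]
15.7167
t 15.72 pos [0.5171 0.1074 0.0944] F [ 0.  -0.6 -0.3] lin [-0.0021  0.0021 -0.0028] dr [-0.08  0.02 -0.03]
```

```bash
python3 -m crank '[{"linear":[-0.005,0.002,-0.0018],"dr":[0,0,0],"hand":-1},{"linear":[-0.013,0.002,-0.0018],"dr":[0,0,0],"hand":-1},{"linear":[-0.021,0.002,-0.0018],"dr":[0,0,0],"hand":-1},{"linear":[-0.029,0.002,-0.0018],"dr":[0,0,0],"hand":-1},{"linear":[-0.037,0.002,-0.0018],"dr":[0,0,0],"hand":-1},{"linear":[-0.045,0.002,-0.0018],"dr":[0,0,0],"hand":-1},{"linear":[-0.053,0.002,-0.0018],"dr":[0,0,0],"hand":-1},{"linear":[-0.06,0.002,-0.0018],"dr":[0,0,0],"hand":-1},{"linear":[-0.067,0.002,-0.0018],"dr":[0,0,0],"hand":-1},{"linear":[-0.067,0.002,-0.0018],"dr":[0,0,0],"hand":-1}]'; python3 -m crank '[{"linear":[-0.004,0,0],"dr":[0,0,0],"hand":-1},{"linear":[-0.008,0,0],"dr":[0,0,0],"hand":-1},{"linear":[-0.012,0,0],"dr":[0,0,0],"hand":-1},{"linear":[-0.012,0,0],"dr":[0,0,0],"hand":-1},{"linear":[-0.012,0,0],"dr":[0,0,0],"hand":-1}]'
python3 to.py 0.531 0.191 0.0923 -11.3;python3 - <<'E'
from h import *
w=bot.read_camera("wrist");cv2.imwrite("pics/r3.png",w[20:480,100:540])
E
```

```text
t: 16.55
eef_pos: [0.528, 0.1758, 0.0917]
tool_rot: [0.45, -0.449, 0.546, -0.546]
contact_force: [-0.7, 0.6, -0.8]
gripper_width: 0.614
t: 16.97
eef_pos: [0.5302, 0.1856, 0.0916]
tool_rot: [0.449, -0.449, 0.547, -0.546]
contact_force: [1.1, -0.3, -1.0]
gripper_width: 0.612
t 16.97 pos [0.5302 0.1856 0.0916] F [ 1.1 -0.3 -1. ] lin [-0.0054 -0.0007 -0.0002] dr [-0.    0.08 -0.01]
```

View pics/r3.png

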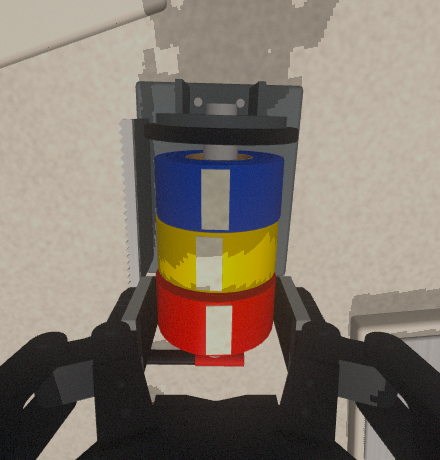

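Blue, yellow and red (rows 190, 260 and 315) touch each other, and a gap of a few mm to the disc remains at row 145. I keep pushing.

```bash
python3 -m crank '[{"linear":[-0.002,0,0],"dr":[0,0,0],"hand":-1},{"linear":[-0.004,0,0],"dr":[0,0,0],"hand":-1},{"linear":[-0.006,0,0],"dr":[0,0,0],"hand":-1},{"linear":[-0.006,0,0],"dr":[0,0,0],"hand":-1}]'; python3 -m crank '[{"linear":[-0.001,0,0],"dr":[0,0,0],"hand":-1},{"linear":[-0.002,0,0],"dr":[0,0,0],"hand":-1},{"linear":[-0.003,0,0],"dr":[0,0,0],"hand":-1},{"linear":[-0.003,0,0],"dr":[0,0,0],"hand":-1}]'; python3 to.py 0.531 0.191 0.0923 -11.3
```

```text
t: 17.35
eef_pos: [0.5313, 0.1918, 0.0916]
tool_rot: [0.449, -0.449, 0.547, -0.546]
contact_force: [0.2, 0.3, -0.6]
gripper_width: 0.612
t: 17.68
eef_pos: [0.5316, 0.1932, 0.0915]
tool_rot: [-0.448, 0.449, -0.546, 0.547]
contact_force: [-2.0, -4.3, 0.7]
gripper_width: 0.61
t 17.68 pos [0.5316 0.1932 0.0915] F [-2.  -4.3  0.7] lin [ 0.0023 -0.0008 -0.0002] dr [0.03 0.02 0.1 ]
```

```bash
python3 -m crank '[{"linear":[-0.0015,0.001,0],"dr":[0,0,0],"hand":-1},{"linear":[-0.0015,0.001,0],"dr":[0,0,0],"hand":-1}]'; python3 -m crank '[{"linear":[0.0005,0.003,0],"dr":[0,0,0],"hand":-1},{"linear":[0.0005,0.003,0],"dr":[0,0,0],"hand":1},{"linear":[0.0005,0.003,0],"dr":[0,0,0],"hand":1},{"linear":[0.0005,0.003,0],"dr":[0,0,0],"hand":1},{"linear":[0.0005,0.003,0],"dr":[0,0,0],"hand":1},{"linear":[0,-0.03,0],"dr":[0,0,0],"hand":1},{"linear":[0,-0.07,0],"dr":[0,0,0],"hand":1},{"linear":[0,-0.11,0],"dr":[0,0,0],"hand":1},{"linear":[0,-0.12,0],"dr":[0,0,0],"hand":1},{"linear":[0,-0.12,0],"dr":[0,0,0],"hand":1}]'
python3 to.py 0.5295 -0.205 0.2 -3.6
```

```text
t: 17.85
eef_pos: [0.5317, 0.1932, 0.0903]
tool_rot: [-0.447, 0.449, -0.546, 0.548]
contact_force: [-2.3, -7.1, 4.0]
gripper_width: 0.614
t: 18.68
eef_pos: [0.5346, 0.1976, 0.215]
tool_rot: [-0.452, 0.446, -0.546, 0.547]
contact_force: [-0.1, 0.9, -0.2]
gripper_width: 1.0
t 18.68 pos [0.5346 0.1976 0.215 ] F [-0.1  0.9 -0.2] lin [0.396  0.0137 0.0732] dr [-0.42 -7.62 -0.25]
```

```bash
python3 -m crank '[{"linear":[0.035,0,0.007],"dr":[0,-0.8,0],"hand":1},{"linear":[0.075,0,0.014],"dr":[0,-1.5,0],"hand":1},{"linear":[0.115,0,0.022],"dr":[0,-2.3,0],"hand":1},{"linear":[0.155,0,0.03],"dr":[0,-3,0],"hand":1},{"linear":[0.195,0,0.037],"dr":[0,-3.8,0],"hand":1},{"linear":[0.235,0,0.044],"dr":[0,-4.6,0],"hand":1},{"linear":[0.275,0,0.052],"dr":[0,-5.4,0],"hand":1},{"linear":[0.31,0,0.058],"dr":[0,-6.2,0],"hand":1},{"linear":[0.335,0,0.063],"dr":[0,-7,0],"hand":1},{"linear":[0.335,0,0.063],"dr":[0,-7.5,0],"hand":1}]'
python3 - <<'E'
from h import *
for k in range(6):
  if k in(0,5):o=bot.get_obs()
  w=bot.read_camera("wrist")
  if k in(0,):
    print(o["eef_pos"])
o=bot.get_obs();w=bot.read_camera("wrist");cv2.imwrite("pics/w_cap.png",w)
for n in["end_cap","roll_green"]:
    print(n,[(np.round(r["xy"],1).tolist(),round(r["score"],2),atz("wrist",r["xy"],.059,o)[:2].round(4)) for r in bot.place_of("wrist",n)[:2]])
    print([np.round(r["extent"],1).tolist() for r in bot.search_frame("wrist",n)[:2]])
print(o["eef_pos"])
E
python3 to.py 0.5315 -0.207 0.0185 -3.6
```

```text
t: 19.52
eef_pos: [0.5271, -0.1523, 0.2092]
tool_rot: [-0.48, 0.482, -0.518, 0.518]
contact_force: [-0.9, -0.0, 0.1]
gripper_width: 0.998
[ 0.52709617 -0.15231286  0.20915481]
end_cap [([189.3, 188.8], 0.91, array([ 0.4077, -0.1085])), ([324.6, 273.1], 0.64, array([ 0.5336, -0.2047]))]
[[147.0, 147.6, 224.5, 227.2]]
roll_green []
[[296.6, 206.9, 354.3, 244.4]]
[ 0.52872962 -0.14318537  0.21023016]
t 20.07 pos [ 0.5288 -0.1445  0.2106] F [-0.6 -0.7  1. ] lin [0.0622 0.1921 0.0067] dr [-0.01 -0.08 -0.  ]
```

```bash
python3 -m crank '[{"linear":[0.03,0.02,0.002],"dr":[0,0,0],"hand":1},{"linear":[0.05,0.05,0.005],"dr":[0,0,0],"hand":1},{"linear":[0.0622,0.085,0.0065],"dr":[0,0,0],"hand":1},{"linear":[0.0622,0.12,0.0065],"dr":[0,0,0],"hand":1},{"linear":[0.0622,0.15,0.0065],"dr":[0,0,0],"hand":1},{"linear":[0.0622,0.18,0.0065],"dr":[0,0,0],"hand":1},{"linear":[0.0622,0.194,0.0065],"dr":[0,0,0],"hand":1},{"linear":[0.0622,0.194,0.0065],"dr":[0,0,0],"hand":1},{"linear":[0.0622,0.194,0.0065],"dr":[0,0,0],"hand":1}]'
python3 to.py 0.5318 -0.207 0.0165 -3.6
python3 -m crank '[{"linear":[0,0,0],"dr":[0,0,0],"hand":-1},{"linear":[0,0,0],"dr":[0,0,0],"hand":-1},{"linear":[0,0,0],"dr":[0,0,0],"hand":-1},{"linear":[0,0,0],"dr":[0,0,0],"hand":-1},{"linear":[0,0,0],"dr":[0,0,0],"hand":-1},{"linear":[0,0,0],"dr":[0,0,0],"hand":-1},{"linear":[0,0,0],"dr":[0,0,0],"hand":-1}]' 40; python3 to.py 0.517 0.112 0.0923 -11.3
```

```text
t: 20.82
eef_pos: [0.5309, -0.2073, 0.0163]
tool_rot: [0.483, -0.484, 0.516, -0.516]
contact_force: [0.3, 0.4, 0.4]
gripper_width: 1.002
t 20.82 pos [ 0.5309 -0.2073  0.0163] F [0.3 0.4 0.4] lin [-0.0003 -0.0002  0.0009] dr [ 0.07 -0.12 -0.03]
t: 21.4
eef_pos: [0.5319, -0.208, 0.0185]
tool_rot: [-0.484, 0.483, -0.515, 0.517]
contact_force: [-3.1, 1.3, 6.8]
gripper_width: 0.619
t 21.4 pos [ 0.5319 -0.208   0.0185] F [-3.1  1.3  6.8] lin [-0.3183 -0.0742 -0.0357] dr [-0.13  7.55  0.04]
```

```bash
python3 -m crank '[{"linear":[0,-0.02,0],"dr":[0,0,0],"hand":-1},{"linear":[0,-0.05,0],"dr":[0,0,0],"hand":-1},{"linear":[0,-0.09,0],"dr":[0,0,0],"hand":-1},{"linear":[0,-0.12,0],"dr":[0,0,0],"hand":-1},{"linear":[0,-0.12,0],"dr":[0,0,0],"hand":-1}]'; python3 -m crank '[{"linear":[-0.032,0,-0.004],"dr":[0,0.75,0],"hand":-1},{"linear":[-0.064,0,-0.008],"dr":[0,1.5,0],"hand":-1},{"linear":[-0.096,0,-0.011],"dr":[0,2.3,0],"hand":-1},{"linear":[-0.128,0,-0.015],"dr":[0,3,0],"hand":-1},{"linear":[-0.16,0,-0.019],"dr":[0,3.8,0],"hand":-1},{"linear":[-0.192,0,-0.023],"dr":[0,4.5,0],"hand":-1},{"linear":[-0.224,0,-0.027],"dr":[0,5.3,0],"hand":-1},{"linear":[-0.256,0,-0.031],"dr":[0,6,0],"hand":-1},{"linear":[-0.288,0,-0.034],"dr":[0,6.8,0],"hand":-1},{"linear":[-0.308,0,-0.036],"dr":[0,7.5,0],"hand":-1}]'; python3 -m crank '[{"linear":[0,0,0],"dr":[0,0,0],"hand":-1},{"linear":[0,0,0],"dr":[0,0,0],"hand":-1},{"linear":[0,0,0],"dr":[0,0,0],"hand":-1}]'; python3 to.py 0.5145 0.106 0.0895 -11.3
```

```text
t: 21.82
eef_pos: [0.5358, -0.2089, 0.1444]
tool_rot: [-0.486, 0.481, -0.512, 0.52]
contact_force: [1.0, 0.1, 0.8]
gripper_width: 0.615
t: 22.65
eef_pos: [0.5149, 0.1061, 0.1374]
tool_rot: [0.45, -0.449, 0.546, -0.546]
contact_force: [0.6, 1.5, 0.0]
gripper_width: 0.616
t: 22.9
eef_pos: [0.5153, 0.1011, 0.1368]
tool_rot: [-0.448, 0.449, -0.546, 0.547]
contact_force: [-0.9, -0.6, 0.2]
gripper_width: 0.614
t 22.9 pos [0.5153 0.1011 0.1368] F [-0.9 -0.6  0.2] lin [-0.0047  0.0472 -0.0018] dr [-0.03  0.03  0.04]
```

```bash
python3 -m crank '[{"linear":[0,0.02,-0.002],"dr":[0,0,0],"hand":-1},{"linear":[0,0.038,-0.002],"dr":[0,0,0],"hand":-1},{"linear":[0,0.0472,-0.002],"dr":[0,0,0],"hand":-1},{"linear":[0,0.0472,-0.002],"dr":[0,0,0],"hand":-1},{"linear":[0,0.0472,-0.002],"dr":[0,0,0],"hand":-1},{"linear":[0,0.0472,-0.002],"dr":[0,0,0],"hand":-1}]'
python3 - <<'E'
from h import *
o=bot.get_obs();w=bot.read_camera("wrist");s=bot.read_camera("side")
cv2.imwrite("pics/w_c.png",w);cv2.imwrite("pics/s_c.png",s);print(o["eef_pos"],bot.get_obs()["eef_pos"],o["tool_rot"])
for n in["rod_tip","end_cap"]:
    print(n,[(np.round(r["xy"],1).tolist(),round(r["score"],2),atz("wrist",r["xy"],.13,o)[:2].round(4)) for r in bot.place_of("wrist",n)[:2]])
g=w.astype(int).sum(2)
for r in range(110,215,15): print(r,g[r,290:342:2].tolist())
a=cv2.resize(s[260:430,180:350],None,fx=2.2,fy=2.2);b=w[:374,120:520];cv2.imwrite("pics/c2.png",np.hstack([a,b]))
E
```

```text
t: 23.4
eef_pos: [0.514, 0.1021, 0.0902]
tool_rot: [-0.449, 0.448, -0.547, 0.547]
contact_force: [0.3, 0.4, 0.1]
gripper_width: 0.617
[0.51404446 0.10209982 0.09020379] [0.51414243 0.10245156 0.09038764] [-0.44872614  0.44800588 -0.54655925  0.5469996 ]
rod_tip [([311.2, 203.5], 0.72, array([0.5217, 0.1522]))]
end_cap [([317.3, 26.0], 0.71, array([0.5365, 0.2141])), ([319.5, 313.0], 0.68, array([0.5153, 0.1017]))]
110 [160, 163, 186, 158, 185, 183, 384, 433, 434, 438, 437, 445, 451, 447, 444, 433, 440, 435, 424, 411, 421, 423, 199, 194, 185, 198]
125 [166, 187, 168, 190, 171, 188, 430, 427, 428, 431, 440, 440, 443, 432, 427, 428, 429, 436, 444, 447, 450, 442, 189, 190, 187, 188]
140 [271, 209, 200, 243, 285, 306, 322, 329, 335, 343, 361, 373, 375, 371, 365, 368, 366, 354, 332, 327, 299, 200, 200, 203, 201, 216]
155 [271, 273, 276, 255, 295, 312, 324, 339, 347, 360, 363, 370, 372, 369, 371, 372, 362, 351, 338, 325, 292, 190, 202, 201, 204, 204]
170 [278, 279, 272, 254, 288, 320, 335, 341, 348, 355, 364, 376, 374, 373, 366, 370, 361, 348, 329, 317, 301, 282, 274, 277, 276, 282]
185 [282, 283, 279, 268, 291, 312, 330, 351, 352, 353, 373, 374, 373, 372, 365, 366, 366, 352, 332, 320, 265, 276, 281, 278, 289, 283]
200 [540, 541, 556, 551, 554, 557, 416, 262, 271, 276, 298, 292, 289, 288, 291, 272, 261, 538, 543, 543, 542, 552, 543, 548, 553, 547]
```

View pics/c2.png

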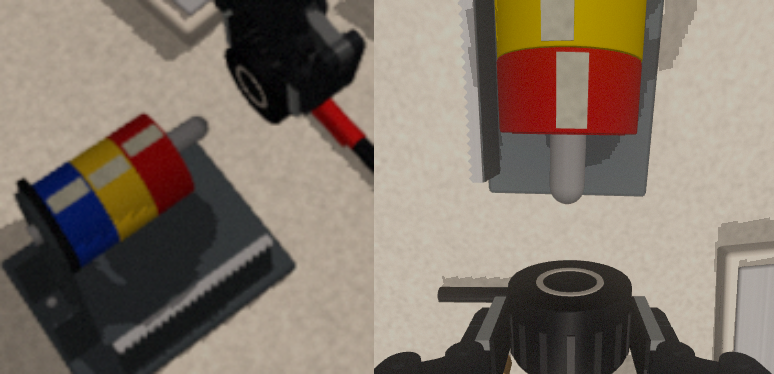

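The side crop shows the three rolls packed against the disc with the tip free. In the wrist crop the cap's ring is at column 316 and the rod near its tip at 313, about 1 mm off. I correct that and advance.

```bash
python3 -m crank '[{"linear":[-0.005,0.001,-0.001],"dr":[0,0.2,0],"hand":-1},{"linear":[-0.012,0.001,-0.001],"dr":[0,0.2,0],"hand":-1},{"linear":[-0.019,0.001,-0.001],"dr":[0,0.2,0],"hand":-1},{"linear":[-0.026,0.001,-0.001],"dr":[0,0.2,0],"hand":-1},{"linear":[-0.03,0.001,-0.001],"dr":[0,0.2,0],"hand":-1},{"linear":[-0.034,0.001,-0.001],"dr":[0,0.2,0],"hand":-1},{"linear":[-0.037,0.001,-0.001],"dr":[0,0.2,0],"hand":-1},{"linear":[-0.039,0.001,-0.001],"dr":[0,0.2,0],"hand":-1},{"linear":[-0.039,0.001,-0.001],"dr":[0,0.2,0],"hand":-1}]'; python3 to.py 0.5255 0.1605 0.0895 -11.3
```

```text
t: 24.35
eef_pos: [0.5199, 0.1414, 0.0884]
tool_rot: [0.448, -0.448, 0.547, -0.547]
contact_force: [-0.4, 0.0, -0.2]
gripper_width: 0.618
t 24.35 pos [0.5199 0.1414 0.0884] F [-0.4  0.  -0.2] lin [-0.0198 -0.0011  0.0017] dr [ 0.   -0.11 -0.01]
```

```bash
python3 -m crank '[{"linear":[-0.002,-0.0005,0],"dr":[0,0,0],"hand":-1},{"linear":[-0.005,-0.0005,0],"dr":[0,0,0],"hand":-1},{"linear":[-0.008,-0.0005,0],"dr":[0,0,0],"hand":-1},{"linear":[-0.008,-0.0005,0],"dr":[0,0,0],"hand":-1}]'; python3 -m crank '[{"linear":[-0.002,0,0],"dr":[0,0,0],"hand":-1},{"linear":[-0.004,0,0],"dr":[0,0,0],"hand":-1},{"linear":[-0.006,0,0],"dr":[0,0,0],"hand":-1},{"linear":[-0.006,0,0],"dr":[0,0,0],"hand":-1}]';  python3 to.py 0.5255 0.1605 0.0895 -11.3
```

```text
t: 24.68
eef_pos: [0.5217, 0.1496, 0.089]
tool_rot: [0.448, -0.448, 0.547, -0.547]
contact_force: [0.5, 0.5, 0.8]
gripper_width: 0.617
t: 25.02
eef_pos: [0.5228, 0.1553, 0.0889]
tool_rot: [0.448, -0.448, 0.547, -0.547]
contact_force: [0.3, 0.8, -0.5]
gripper_width: 0.618
t 25.02 pos [0.5228 0.1553 0.0889] F [ 0.3  0.8 -0.5] lin [-0.0057 -0.0006  0.0016] dr [-0.01 -0.11 -0.02]
```

Mouth is well over the tip with no force; push up in small steps watching the force.

```bash
python3 -m crank '[{"linear":[-0.0015,0,0],"dr":[0,0,0],"hand":-1},{"linear":[-0.003,0,0],"dr":[0,0,0],"hand":-1},{"linear":[-0.004,0,0],"dr":[0,0,0],"hand":-1},{"linear":[-0.004,0,0],"dr":[0,0,0],"hand":-1}]'; python3 -m crank '[{"linear":[-0.001,0,0],"dr":[0,0,0],"hand":-1},{"linear":[-0.002,0,0],"dr":[0,0,0],"hand":-1},{"linear":[-0.003,0,0],"dr":[0,0,0],"hand":-1},{"linear":[-0.003,0,0],"dr":[0,0,0],"hand":-1}]';  python3 to.py 0.5255 0.1605 0.0895 -11.3
```

```text
t: 25.35
eef_pos: [0.5235, 0.1589, 0.0889]
tool_rot: [0.448, -0.448, 0.547, -0.547]
contact_force: [-0.7, -0.7, -0.7]
gripper_width: 0.614
t: 25.68
eef_pos: [0.5241, 0.1618, 0.0889]
tool_rot: [0.448, -0.448, 0.547, -0.547]
contact_force: [-0.0, -0.6, -0.4]
gripper_width: 0.615
t 25.68 pos [0.5241 0.1618 0.0889] F [-0.  -0.6 -0.4] lin [ 0.001  -0.0006  0.0016] dr [-0.01 -0.13 -0.01]
```

```bash
python3 -m crank '[{"linear":[-0.001,0,0],"dr":[0,0,0],"hand":-1},{"linear":[-0.002,0,0],"dr":[0,0,0],"hand":-1},{"linear":[-0.002,0,0],"dr":[0,0,0],"hand":-1}]'; python3 -m crank '[{"linear":[-0.001,0,0],"dr":[0,0,0],"hand":-1},{"linear":[-0.002,0,0],"dr":[0,0,0],"hand":-1},{"linear":[-0.002,0,0],"dr":[0,0,0],"hand":-1}]';python3 - <<'E'
from h import *
o=bot.get_obs();w=bot.read_camera("wrist");s=bot.read_camera("side");cv2.imwrite("pics/s_e.png",s);cv2.imwrite("pics/w_e.png",w)
print(o["contact_force"],[(np.round(r["xy"],1).tolist(),atz("wrist",r["xy"],.13,o)[:2].round(4)) for r in bot.place_of("wrist","end_cap")])
E
```

```text
t: 25.93
eef_pos: [0.5244, 0.1631, 0.0888]
tool_rot: [-0.447, 0.448, -0.547, 0.547]
contact_force: [-0.4, -2.1, -0.1]
gripper_width: 0.617
t: 26.18
eef_pos: [0.5243, 0.1631, 0.0886]
tool_rot: [-0.446, 0.448, -0.547, 0.548]
contact_force: [-1.6, -6.1, 2.2]
gripper_width: 0.614
[-1.60270476 -6.09939657  2.20975964] [([316.1, 314.8], array([0.5242, 0.1632]))]
```

```bash
python3 -m crank '[{"linear":[-0.002,0,0],"dr":[0,0,0],"hand":-1},{"linear":[-0.003,0,0],"dr":[0,0,0],"hand":-1},{"linear":[-0.003,0,0],"dr":[0,0,0],"hand":-1}]'; python3 -m crank '[{"linear":[0.001,0.001,0],"dr":[0,0,0],"hand":-1},{"linear":[0.002,0.001,0],"dr":[0,0,0],"hand":-0.0},{"linear":[0.002,0.001,0],"dr":[0,0,0],"hand":0.5},{"linear":[0.002,0.001,0],"dr":[0,0,0],"hand":1},{"linear":[0.002,0.001,0],"dr":[0,0,0],"hand":1},{"linear":[0.002,0.001,0],"dr":[0,0,0],"hand":1},{"linear":[0.002,0.001,0],"dr":[0,0,0],"hand":1}]'; python3 -m crank '[{"linear":[0,-0.02,0],"dr":[0,0,0],"hand":1},{"linear":[0,-0.06,0],"dr":[0,0,0],"hand":1},{"linear":[0,-0.1,0],"dr":[0,0,0],"hand":1},{"linear":[0.04,-0.13,0],"dr":[0,0,0],"hand":1},{"linear":[0.08,-0.14,0],"dr":[0,0,0],"hand":1},{"linear":[0.12,-0.14,0],"dr":[0,0,0],"hand":1},{"linear":[0.12,-0.14,0],"dr":[0,0,0],"hand":1}]'
python3 - <<'E'
from h import *
s=bot.read_camera("side");t=bot.read_camera("top");w=bot.read_camera("wrist")
f=lambda i,h:cv2.resize(i,(int(i.shape[1]*h/i.shape[0]),h))
m=np.hstack([f(s[280:440,160:320],400),f(w[0:300,180:460],400)]);print(m.shape);cv2.imwrite("pics/fin.png",m);cv2.imwrite("pics/t_fin.png",t);cv2.imwrite("pics/s_fin.png",s)
for c in("top","side"):
  for n in["roll_blue","roll_yellow","roll_red","end_cap","roll_green","marker_pen","empty_core","kitchen_scale"]:
    print(c,n,[(np.round(r["xy"],1).tolist(),round(r["score"],2)) for r in bot.place_of(c,n)[:2]])
E
```

```text
t: 26.58
eef_pos: [0.5242, 0.1631, 0.0885]
tool_rot: [-0.444, 0.449, -0.547, 0.549]
contact_force: [-3.9, -12.4, 7.5]
gripper_width: 0.621
t: 27.17
eef_pos: [0.5251, 0.167, 0.0879]
tool_rot: [0.448, -0.448, 0.547, -0.547]
contact_force: [-0.5, -0.7, -1.5]
gripper_width: 0.998
t: 27.75
eef_pos: [0.5009, 0.0411, 0.229]
tool_rot: [-0.445, 0.446, -0.548, 0.551]
contact_force: [-0.1, -0.8, -0.8]
gripper_width: 0.999
(400, 773, 3)
top roll_blue [([135.8, 242.9], 0.83)]
top roll_yellow [([150.8, 247.9], 0.59)]
top roll_red []
top end_cap [([376.9, 340.9], 0.66)]
top roll_green [([402.8, 253.5], 0.92)]
top marker_pen []
top empty_core [([417.8, 258.0], 0.41)]
top kitchen_scale [([325.6, 158.1], 0.61), ([402.2, 252.6], 0.57)]
side roll_blue [([216.2, 356.7], 0.67)]
side roll_yellow [([227.7, 345.8], 0.74), ([205.6, 357.0], 0.27)]
side roll_red [([244.5, 334.0], 0.73), ([214.7, 357.9], 0.18)]
side end_cap [([453.4, 271.0], 0.85), ([266.3, 318.3], 0.77)]
side roll_green [([395.2, 204.7], 0.89)]
side marker_pen [([354.6, 338.8], 0.61)]
side empty_core [([402.7, 321.6], 0.53)]
side kitchen_scale [([281.6, 223.6], 0.58)]
```

View pics/fin.png

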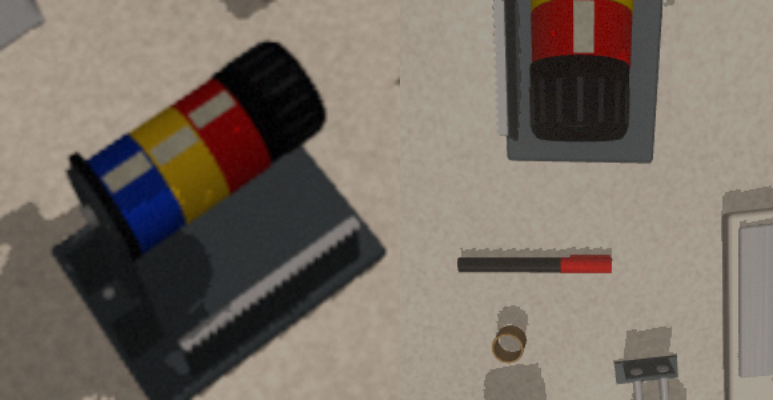

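The final view shows disc, blue, yellow, red and cap packed with no visible gaps. The pen and core are where they were, and the gripper is clear.

```bash
python3 - <<'E'
from h import *
L=[("roll_blue",(216.2,356.7),.1245),("roll_yellow",(227.7,345.8),.1245),("roll_red",(244.5,334.0),.1245),("end_cap",(266.3,318.3),.1285)]
P=[atz("side",u,z) for _,u,z in L]
print([(n,p[:2].round(4)) for (n,_,_),p in zip(L,P)]);print(bot.hand_in())
E
```

```text
[('roll_blue', array([0.5396, 0.2381])), ('roll_yellow', array([0.5391, 0.2188])), ('roll_red', array([0.5343, 0.1939])), ('end_cap', array([0.5265, 0.1616]))]
the job is handed in; nothing more can be done
None
```

The label holder is loaded and handed in. Yellow, then red, went on the rod in front of blue, and the smaller black cap went over the rod's end. I pushed the cap up until it stopped moving (12 N along the rod at most), then opened the gripper and backed off clear.

**Checks that passed:**
- The last side and wrist pictures show disc, blue, yellow, red and cap in that order with no visible gaps.
- The pictures and network detections show no sign that the pen, empty core, scale or green roll moved.
- The clock was at about 28 s of the 69 s, and I saw no contact force above about 20 N.

**Checks that disagreed or failed:**
- The networks' centres along the rod were off the 25 mm pitch by up to 6 mm (blue to yellow 19 mm, yellow to red 25 mm, red to cap 33 mm). That is near their error, so I relied on the pictures and the force stop.
- In the last top picture the networks missed red, the fitted cap and the pen, and placed the empty core on the rack. I took these as misses because the side camera found all four.
- The first two grips on yellow were too high, so I reopened and took it lower each time. It was still on the rack, and the third grip held.

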